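Jack a sagging cooling rack level and hold it

ROBOT

A 6-joint arm with a two-finger parallel gripper is mounted at the origin on the work surface. World frame = base frame: x ahead of the robot, y to its left, z up, the work surface at z = 0. Lengths are in m, angles in degrees, forces in N, time in s.
With the tool pointing down it reaches from about 0.4 to 0.825 m from the base axis. Payload 7 kg.
Tool frame: the origin (TCP) lies midway between the tips of the shut fingers; the grasp point (between the pads) lies 19 mm behind it; z points along the fingers, y is the line along which they close (so a half turn about z gives the same grasp; the last joint's range is limited). The gripper opens to 88 mm and grips with 3 to 60 N. Pads are 19 mm wide; open, the fingers measure 130 mm over their backs; the gripper's body (78 mm by 193 mm) begins 47 mm behind the grasp point.
Start: joints at [81.996, 20.546, 0.682, 0, -70.136, -16.507], TCP at [0.28, 0.614, 0.227] pointing down, gripper open.
Joint ranges: [-176.03, 176.03], [-82.01, 121.73], [-58.28, 71.71], [-173.87, 95.51], [-174.79, -0.11], [-173.66, 173.66]. Speed limits (degrees/s): [136.94, 136.94, 172.46, 180, 180, 180].

INTERFACE

Orientations are given as a 3x3 rotation matrix whose columns are the frame's x, y, z axes.
In Python, from rig import robot gives the robot as it stands. Calls block until the motion is done:
- robot.goto(position, orientation): joint-space move of the TCP to a pose.
- robot.servo_line(position, ori=None, speed=0.15): straight line of the TCP; ori=None keeps the orientation; speed is the mean speed in m/s.
- robot.movej(angles): joint-space move.
- robot.move_gripper(opening): opening from 0.0 (shut) to 1.0 (fully open); the grip force is fixed at half the most; returns when the fingers have stopped.
- robot.dwell(seconds).
- robot.ik(position, orientation): joint angles nearest the present ones, or None.
- robot.grab_frame(name): name is "scene" or "top" or "wrist"; returns (picture, depth): 480x640x3 uint8, red, green, blue; 480x640 float32, m along the optical axis (not along the pixel's ray), 0 where there is no reading.
- robot.camera_info(name): a dict with "vfov" (degrees; the focal length in pixels is half the picture's height over the tangent of half this angle, whatever the lens; pixels are square), "cx", "cy" (the principal point, pixels), "view" (4x4, takes a point from world to camera coordinates); the wrist camera has in their place "T_tool_cam" (4x4, takes a point from camera to tool coordinates, whose origin is the TCP and whose axes are the flange's). Camera axes: x right, y down, z forward; pixel columns grow to the right and rows downward; lengths in m; the calibration is good to about 2 mm. A picture is of the moment at which its call begins: read the wrist's pose just before it. camera_info takes no time and is no camera call.
A pose or a line that the arm cannot do raises robot.Unreachable and nothing moves.
- robot.job_done(): hands the job in; it is judged then, once.
Readings, each from a call of its own:
- robot.read_t(): time.
- robot.read_qpos(): joint angles.
- robot.read_qvel(): joint speeds.
- robot.read_effort(): joint torques, N m.
- robot.read_position(): TCP position.
- robot.read_tcp_rot(): TCP orientation.
- robot.read_force(): force on the tool from outside, world axes, zero at the start.
- robot.read_ft_torque(): the same for the moment, N m.
- robot.read_grip_width(): opening from 0.0 (shut) to 1.0 (fully open).
- robot.read_finger_force(): force on a finger pad.
Only numpy, scipy, OpenCV 4.12 (cv2) and the standard library are available. Lean on these libraries where they do the work, as an engineer would, in place of code of your own. Each camera call takes 0.05 s, during which the arm holds its last target. There are 200 camera calls.

TASK

The cooling rack has lost its near feet: first throw its tilt-lock lever into the notch between the two prongs of the clip on the quadrant, then set the small jack flat on the table with its saddle centred under the rack's marked lift lug, the round one with the upright pin. Pump the jack handle fully down and let it all the way back up, then press it fully down again and finish while holding it down, so that the jack alone carries the rack level. Keep the lever in its notch and leave everything else on the table where it stands.

Things in the scene. Friction and masses are not known exactly. Their poses are not given: they have to be found in the camera images.
- lock_lever (a joint): tilt-lock lever of the cooling rack: a thin steel rod with a black ball knob, standing on the rack's near side; angle in rad, 0 = upright, positive = leaning towards the rack's +y (its left as the robot sees it), range -0.7 to 0.7. It is stiff (about 2 N at the knob) and stays where it is left; it has no stop at the notch. It starts leaning to the other side
- lever_knob (a point): centre of the lever's ball knob (30 mm ball), 130 mm from the pivot along the rod; z = along the rod outwards, x = the pivot axis (rack's x)
- lever_pivot (a point): pivot of lever and clip on the fixed rack base, 35 mm above the table; axes = the rack's: x away from the robot, y to its left along the rack's near edge, z up. The rack's deck is a wire frame 480 mm along y and 330 mm deep, about 100 mm high (rolls on it up to 150 mm), hinged along its far edge
- clip (a joint): angle of the notched clip on the lever's quadrant, same pivot, zero and sense as lock_lever: the lever is in the notch when both angles are equal. The clip is clamped (fixed during the job)
- clip_notch (a point): middle of the clip's notch, 65 mm from the pivot: two dark steel prongs 24 mm apart, between which the rod (8 mm) must stand; the prongs end 74 mm from the pivot, well below the knob; z = from the pivot outwards
- lug_under (a point): centre of the underside of the marked lift lug: a round steel disc, 36 mm wide and 10 mm thick with an upright pin 10 mm thick and 24 mm high on top, sticking out of the near edge rail of the rack's deck (the edge of the deck begins 30 mm behind it). The rail's other two tabs are plain and square. It is about 60 mm above the table when sagged, 76 mm when level; z up, y along the rail, x away from the robot. Clamped; loaded with 9 to 17 N
- jack_grip (a point): jack (loose, about 0.8 kg): point to grip, in its upright grey steel post, 24 mm (along x) by 22 mm (along y) thick, top of the post 22 mm above this point, clear of the housing down to 40 mm below it; the point is 78 mm above the jack's underside. x = towards the saddle, z up. The base plate is 64 mm wide and reaches from 150 mm behind to 95 mm ahead of the post
- saddle_top (a point): centre of the top of the jack's saddle, a 36 mm steel disc 65 mm ahead of the post (jack's +x), 50 mm above the jack's underside when the handle is up, so it passes about 10 mm under the sagged lug; rises 26 mm with the handle fully down
- pump (a joint): jack handle: 0 = fully up (springs back there by itself), 0.6 rad = fully down (stop). The saddle rises 43 mm per rad. Needs about 2 to 3 N at the bar unloaded, 7 to 12 N when lifting the rack
- pump_bar (a point): middle of the round cross bar at the end of the jack handle (20 mm thick, 56 mm long across, along the jack's y). It swings about a pivot 45 mm behind the post and 47 mm above the underside, 90 mm radius: with the handle up the bar is 124 mm behind the post and 90 mm high, fully down 135 mm behind and 38 mm high (bar centre)
- bun: round bread roll, 86 mm wide, 41 mm high; bystander, leave it where it is; origin under its centre
- jar: closed jar, 64 mm wide, 85 mm high; bystander, leave it where it is; origin under its centre
- bowl: glass bowl, 150 mm wide, 65 mm high; bystander, leave it where it is; origin under its centre
- scraper: dough scraper, steel blade with white grip bar, 110 by 90 mm, lying flat; bystander, leave it where it is; origin under its centre
- mug: white mug, 80 mm wide, 90 mm high; bystander, leave it where it is; origin under its centre
- spatula: spatula lying flat; bystander, leave it where it is; origin under its centre
- tin: aluminium tin, 72 mm wide, 60 mm high; bystander, leave it where it is; origin under its centre

How it is judged (in metres and radians):
On the way, in this order (a step that is already met when the one before it is completed fails the run):
1. the lever stands in the clip's notch (angle between the z axis of lever_knob and the z axis of clip_notch, either way round below 0.09 rad and velocity of joint lock_lever below 0.1 rad/s), for 0.3 s.
2. the jack stands flat on the table with its saddle under the round lift lug, handle up (horizontal distance between saddle_top and lug_under below 0.012 m and angle between jack_grip's own z axis and vertical below 0.06 rad and height (world z) of jack_grip below 0.0805 m and value of joint pump below 0.1 rad), for 0.3 s.
3. first stroke: handle fully down, the rack lifted by the saddle (value of joint pump above 0.54 rad and height (world z) of lug_under above 0.072 m and contact force between saddle and lug above 3 N), for 0.1 s.
4. the handle is all the way back up (value of joint pump below 0.08 rad), for 0.1 s.
At the end, for the whole second after the job is handed in: Handle held down by the robot (over 0.54 rad, over 1.5 N), saddle within 14 mm of the lug centre and carrying it (over 3 N) 72 to 80 mm high (rack level), jack flat, robot not touching the rack, lever within 0.09 rad of the notch, no bystander moved over 30 mm (all of step 3 and height (world z) of lug_under below 0.08 m and horizontal distance between saddle_top and lug_under below 0.014 m and angle between jack_grip's own z axis and vertical below 0.06 rad and contact force between any of the fingers, the arm and pump above 1.5 N and contact force between each of the arm, the fingers and rack below 0.5 N and angle between the z axis of lever_knob and the z axis of clip_notch, either way round below 0.09 rad and linear speed of jack below 0.02 m/s); the arm keeps its last pose, push and grip.
It fails at once if the rack is lifted while its tilt lock is not in the notch (height (world z) of lug_under above 0.065 m and not (angle between the z axis of lever_knob and the z axis of clip_notch, either way round below 0.12 rad)).
It fails at once if a bystander is moved more than 30 mm (distance of any of bun, jar, bowl, scraper, mug, spatula, tin from where it was at the start of the episode above 0.03 m).
It also fails if it takes over 72 s, if anything falls off the work surface, if the arm or the gripper's body presses on something with over 40 N, if the wrist force passes 120 N, or if a joint passes its speed limit or range.

## Working session

There is one attempt and no reset: what is moved stays moved. The work goes in short steps, each a Python script; the robot and the scene stay as the last script left them, time stands still between calls to the robot, and variables do not carry over. Pictures are saved under pics/ and viewed, at most 10 in all, crops included, and the job is handed in when it is done.

```bash
ls; mkdir -p pics; cat > h.py <<'E'
import numpy as np, cv2
from rig import robot
def shot(name):
    if name=="wrist":
        p=np.array(robot.read_position());R=np.array(robot.read_tcp_rot())
    im,d=robot.grab_frame(name);ci=robot.camera_info(name)
    if name=="wrist":
        T=np.eye(4);T[:3,:3]=R;T[:3,3]=p;W=T@np.array(ci["T_tool_cam"])
    else: W=np.linalg.inv(np.array(ci["view"]))
    f=240/np.tan(np.radians(ci["vfov"])/2)
    v,u=np.mgrid[0:480,0:640]
    P=np.stack([(u-ci["cx"])/f*d,(v-ci["cy"])/f*d,d],-1)
    X=P@W[:3,:3].T+W[:3,3]; X[d==0]=np.nan
    return im,d,X
def save(n,im): cv2.imwrite("pics/"+n,im[:,:,::-1])
E
python3 - <<'E'
from h import *
for n in("scene","top"):
    im,d,X=shot(n);save(n+"1.png",im);np.savez("pics/"+n+"1.npz",im=im,X=X)
    print(robot.camera_info(n))
print(robot.read_t(),robot.camera_info("wrist"))
E
```

```text
pics
{'vfov': 55.47771963194133, 'cx': 319.2035164148883, 'cy': 234.0313554411483, 'view': array([[ 0.68210886,  0.7310803 , -0.0157828 , -0.3237082 ],
       [ 0.53549103, -0.51408636, -0.67004819, -0.20012141],
       [-0.49797275,  0.44859426, -0.7421498 ,  1.70559343],
       [ 0.        ,  0.        ,  0.        ,  1.        ]])}
{'vfov': 57.47234923290551, 'cx': 318.0314217569689, 'cy': 236.72495421678627, 'view': array([[ 0.02516139, -0.99967963,  0.00274795, -0.03337475],
       [-0.9779057 , -0.0251838 , -0.20752403,  0.52489929],
       [ 0.20752674,  0.00253436, -0.97822606,  1.23959374],
       [ 0.        ,  0.        ,  0.        ,  1.        ]])}
0.1 {'vfov': 70.64186990813738, 'cx': 317.69458609670204, 'cy': 237.5013582475034, 'T_tool_cam': array([[ 5.65991200e-04, -9.60789669e-01, -2.77277644e-01,
         7.50923342e-02],
       [ 9.99999833e-01,  5.75328132e-04,  4.76842652e-05,
        -3.02580711e-04],
       [ 1.13711079e-04, -2.77277624e-01,  9.60789835e-01,
        -1.57363522e-01],
       [ 0.00000000e+00,  0.00000000e+00,  0.00000000e+00,
         1.00000000e+00]])}
```

View pics/scene1.png

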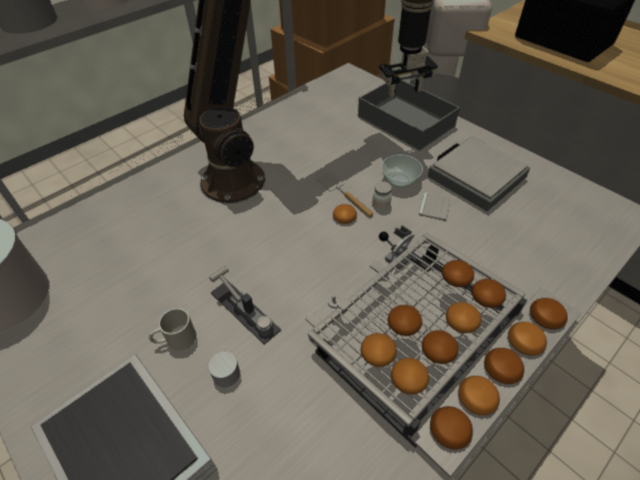

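View pics/top1.png

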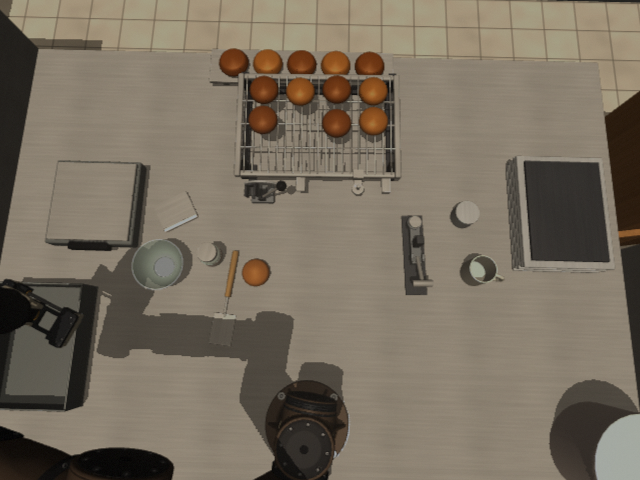

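The scene picture shows the jack near (250,310) with the rack's lug at (338,302), the lever knob at (383,237) and the clip at (402,240). In the top picture the knob is at (281,186), the clip about (262,190), the lug about (359,187), the jack saddle at (414,222), the post at (418,241) and the bar at (423,283).

```bash
python3 - <<'E'
from h import *
z=np.load("pics/top1.npz");X=z["X"];im=z["im"]
for n,(u,v) in dict(knob=(281,186),clip=(262,187),lug=(359,189),pin=(359,183),saddle=(414,222),post=(418,241),bar=(423,283),base1=(406,218),base2=(409,291),railL=(240,175),railR=(396,177),mug=(482,268),tin=(467,214)).items():
    print(n,np.round(np.nanmedian(X[v-1:v+2,u-1:u+2].reshape(-1,3),0),3))
a=cv2.resize(im[165:300,230:450],None,fx=3.6,fy=3.6,interpolation=cv2.INTER_CUBIC)
save("crop1.png",a)
# views: lug/lever with wrist, tool down
R=np.array(robot.read_tcp_rot());print(R.round(3))
s=lambda y:np.array([[0,1,0],[1,0,0],[0,0,-1.]])
for p in ([.45,.0,.35],[.45,-.2,.35],[.45,.05,.3]):
    for a in (0,180):
        c,sn=np.cos(np.radians(a)),np.sin(np.radians(a))
        Rr=np.array([[c,-sn,0],[sn,c,0],[0,0,1]])@np.diag([1,-1,-1.])
        print(p,a,robot.ik(p,Rr))
E
```

```text
knob [0.646 0.086 0.157]
clip [0.674 0.154 0.058]
lug [ 0.67  -0.139  0.07 ]
pin [ 0.691 -0.139  0.069]
saddle [ 0.58  -0.307  0.048]
post [ 0.511 -0.305  0.099]
bar [ 0.392 -0.316  0.099]
base1 [ 0.602 -0.291  0.008]
base2 [ 0.377 -0.297  0.005]
railL [0.703 0.219 0.078]
railR [ 0.708 -0.248  0.083]
mug [ 0.452 -0.519  0.006]
tin [ 0.604 -0.463  0.059]
[[ 0.91  -0.415 -0.001]
 [-0.415 -0.91  -0.001]
 [ 0.     0.002 -1.   ]]
[0.45, 0.0, 0.35] 0 [ 25.22805064  -4.88015827 -13.58685648   0.         -81.2933018
  64.77194936]
[0.45, 0.0, 0.35] 180 [  25.22805064   -4.88015827  -13.58685648    0.          -81.2933018
 -115.22805064]
[0.45, -0.2, 0.35] 0 [ 133.11494134  -81.60840027   -9.39322503    0.         -162.21517524
  -43.11494134]
[0.45, -0.2, 0.35] 180 [ -1.03991929  -0.41572938  -9.39322503   0.         -81.02250435
 -88.96008071]
[0.45, 0.05, 0.3] 0 [ 31.40324175  -3.55847243 -18.71342223   0.         -74.8450502
  58.59675825]
[0.45, 0.05, 0.3] 180 [  31.40324175   -3.55847243  -18.71342223    0.          -74.8450502
 -121.40324175]
```

View pics/crop1.png

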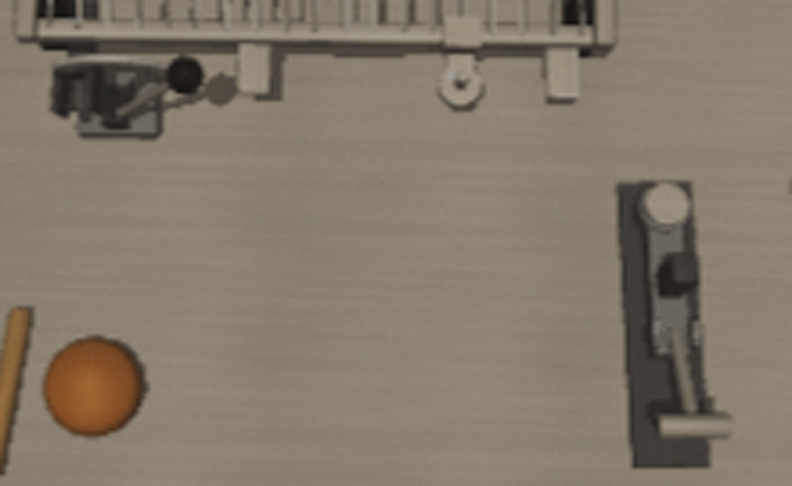

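The crop shows the lug at (461,86), i.e. top pixel (358,189), with the tilted lever leaning right and the clip to its left. Next come closer wrist views of the lever from in front, then of the lug and jack from above.

```bash
cat >> h.py <<'E'
def tilt(a,yaw=0):
    s,c=np.sin(np.radians(a)),np.cos(np.radians(a))
    R=np.array([[c,0,s],[0,-1,0],[s,0,-c]]).astype(float)
    s,c=np.sin(np.radians(yaw)),np.cos(np.radians(yaw))
    return np.array([[c,-s,0],[s,c,0],[0,0,1]])@R
E
python3 - <<'E'
from h import *
for a in(60,50,40):
    th=np.radians(a-16)
    R=tilt(a);cam=np.array([.67,.14,.09])-.31*np.array([np.sin(th),0,-np.cos(th)])
    p=cam-R@np.array([.075,0,-.157]); q=robot.ik(p,R); print(a,p,q)
    if q is not None: break
robot.goto(p,R)
im,d,X=shot("wrist");save("lever.png",im);np.savez("pics/lever.npz",im=im,X=X)
for p in([.5,-.14,.3],[.56,-.22,.25]):
    R=tilt(20);print(p,robot.ik(p,R),robot.ik(p,tilt(0)))
print(robot.read_t())
E
```

```text
60 [0.55312189 0.14       0.16954343] None
50 [0.56871011 0.14       0.18863066] None
40 [0.58737596 0.14       0.20472104] NoneTraceback (most recent call last):
  File "<stdin>", line 7, in <module>
rig.Unreachable: the arm cannot take that pose within its joint ranges
```

```bash
python3 - <<'E'
from h import *
for roll in (0,180):
  for a in(0,20,40,60):
   for yaw in (-40,-20,0,20,40):
    R=tilt(a,yaw)
    if roll: R=R@np.diag([-1,-1,1.])
    for d in(.3,.4):
      cdir=R@np.array([-.277,0,.96]); cam=np.array([.67,.14,.09])-d*cdir
      p=cam-R@np.array([.075,0,-.157]); q=robot.ik(p,R)
      if q is not None: print(roll,a,yaw,d,p.round(3),np.round(q))
E
```

```text
0 0 -40 0.3 [0.676 0.135 0.221] [ 27.  22.   2.   0. -70.  23.]
0 0 -40 0.4 [0.697 0.117 0.317] [ 25.  22.  14.   0. -82.  25.]
0 0 -20 0.3 [0.678 0.137 0.221] [ 28.  22.   3.   0. -70.  42.]
0 0 -20 0.4 [0.704 0.128 0.317] [ 26.  22.  15.   0. -83.  44.]
0 0 0 0.3 [0.678 0.14  0.221] [ 28.  22.   3.   0. -70.  62.]
0 0 0 0.4 [0.706 0.14  0.317] [ 27.  23.  16.   0. -83.  63.]
0 0 20 0.3 [0.678 0.143 0.221] [ 28.  22.   3.   0. -70.  82.]
0 0 20 0.4 [0.704 0.152 0.317] [ 28.  23.  16.   0. -83.  82.]
0 0 40 0.3 [0.676 0.145 0.221] [ 28.  22.   3.   0. -70. 102.]
0 0 40 0.4 [0.697 0.163 0.317] [ 29.  23.  15.   0. -83. 101.]
0 20 -40 0.3 [0.642 0.164 0.216] [ 41.  14. -22.  25. -53.  -7.]
0 20 -40 0.4 [0.636 0.168 0.316] [ 43.  11. -13.  22. -65.  -2.]
0 20 -20 0.3 [0.635 0.153 0.216] [ 39.  10. -28.  25. -45.  14.]
0 20 -20 0.4 [0.629 0.155 0.316] [ 41.   6. -18.  21. -58.  19.]
0 20 0 0.3 [0.633 0.14  0.216] [ 36.   8. -29.  19. -39.  41.]
0 20 0 0.4 [0.626 0.14  0.316] [ 37.   3. -19.  15. -53.  46.]
0 20 20 0.3 [0.635 0.127 0.216] [ 31.   7. -24.   6. -39.  75.]
0 20 20 0.4 [0.629
[... 2587 characters left out ...]
 64.  11. -38.  45. -62. 137.]
180 40 -20 0.3 [0.585 0.171 0.185] [ 38.   5. -57.  85. -33. 136.]
180 40 -20 0.4 [0.507 0.199 0.241] [ 59.  -3. -55.  60. -47. 144.]
180 40 40 0.3 [0.601 0.082 0.185] [ 11.   4. -25. -38. -31. -33.]
180 40 40 0.4 [0.537 0.029 0.241] [  5.  -5. -26. -35. -40. -34.]
180 60 -40 0.3 [0.58  0.216 0.148] [ 57.  24. -52.  75. -63. 105.]
180 60 -40 0.4 [0.506 0.278 0.172] [ 73.  24. -48.  59. -68. 108.]
180 60 20 0.3 [0.56  0.1   0.148] [ -16.    5.  -41. -107.  -32.   40.]
180 60 20 0.4 [0.468 0.067 0.172] [-18.  -8. -45. -92. -32.  23.]
180 60 40 0.3 [0.58  0.064 0.148] [-20.  13. -28. -83. -49.  30.]
180 60 40 0.4 [0.506 0.002 0.172] [-31.   7. -31. -75. -58.  29.]
```

```bash
cat >> h.py <<'E'
F=np.diag([-1,-1,1.])
def look(target,d,a,yaw=0,flip=True):
    R=tilt(a,yaw)
    if flip: R=R@F
    cam=np.array(target)-d*(R@np.array([-.277,0,.96]))
    return cam-R@np.array([.075,0,-.157]),R
E
python3 - <<'E'
from h import *
def take(name,*a,**k):
    p,R=look(*a,**k);robot.goto(p,R)
    im,d,X=shot("wrist");im=im[::-1,::-1];X=X[::-1,::-1];save(name+".png",im);np.savez("pics/"+name+".npz",im=im,X=X);return im,X
take("lever",[.67,.14,.09],.33,20,0)
for a,yaw in((20,0),(20,20),(20,-20),(0,0)):
  try: take("lug",[.62,-.2,.06],.36,a,yaw);print("lug",a,yaw);break
  except robot.Unreachable: pass
print(robot.read_t(),robot.read_qpos(),robot.read_position())
E
```

```text
lug 20 0
3.55 [ -1.07120081  -0.27350487 -27.86162447  -0.57007741 -42.42256726
 -88.5144531 ] [ 0.53273839 -0.19924744  0.22874769]
```

View pics/lever.png

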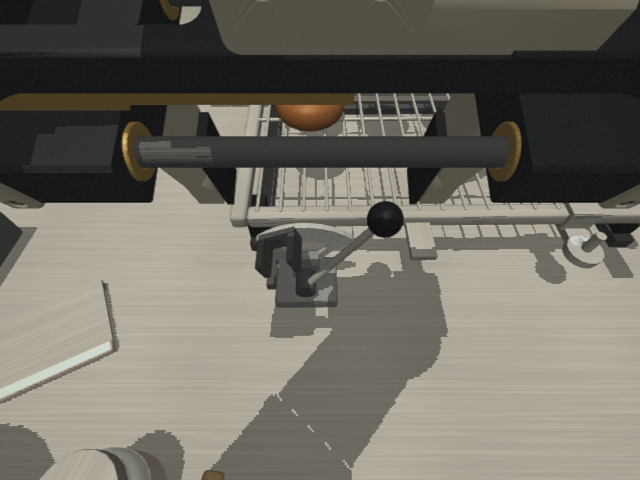

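View pics/lug.png

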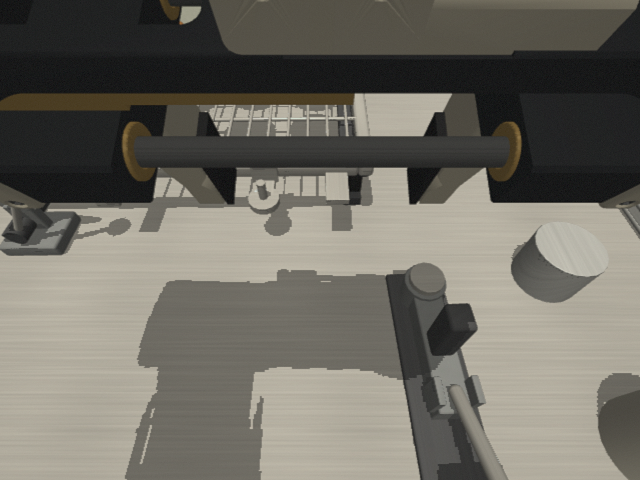

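The lever picture shows the knob at (385,219), the rod going down to its pivot about (306,283), and two dark prongs at about (265,255) and (293,245), left of upright. The lug picture shows the round lug at (264,200) with its pin, the saddle at (425,280), the post top at (455,320) and the handle running down from (455,395).

```bash
python3 - <<'E'
from h import *
from scipy.optimize import least_squares
z=np.load("pics/lever.npz");X=z["X"];im=z["im"].astype(int)
def med(u,v,r=1): return np.round(np.nanmedian(X[v-r:v+r+1,u-r:u+r+1].reshape(-1,3),0),4)
v,u=np.mgrid[0:480,0:640]
m=(np.hypot(u-385,v-219)<14)&(X[...,2]>.1);P=X[m]
s=least_squares(lambda c:np.linalg.norm(P-c,axis=1)-.015,P.mean(0)-[0,0,.01]);print("knob",s.x.round(4),np.sqrt(np.mean(s.fun**2)))
for uu,vv in((374,230),(360,243),(345,254),(330,266),(318,276),(306,283),(290,300),(325,300),(278,280)): print(uu,vv,med(uu,vv))
print("prongs region: row: u z y x")
for vv in range(226,284,6):
    print(vv,[(uu,*(X[vv,uu]*1000).round().astype(int),im[vv,uu].sum()//3) for uu in range(252,308,6) if X[vv,uu,2]>.03])
z=np.load("pics/lug.npz");X=z["X"]
for n,(uu,vv) in dict(lug1=(255,203),lug2=(264,208),lug3=(274,204),pin=(262,182),saddle=(425,277),post=(462,313),).items(): print(n,med(uu,vv))
c=X.reshape(-1,3)
g=(v>190)&(u>240)&(u<290)&(X[...,2]>.062)&(X[...,2]<.076)&(X[...,0]<.70)
p=X[g];print("lugtop",len(p),p.min(0),p.max(0),p.mean(0))
g=(np.hypot(u-425,v-275)<28)&(X[...,2]>.044)&(X[...,2]<.056)
p=X[g];print("saddle",len(p),p.min(0),p.max(0),p.mean(0),np.median(p,0))
g=(u>420)&(u<490)&(v>290)&(v<340)&(X[...,2]>.092)
p=X[g];print("post",len(p),p.min(0),p.max(0),p.mean(0)); print(cv2.minAreaRect((p[:,:2]*1000).astype(np.float32)))
z=np.load("pics/top1.npz");X=z["X"]
g=(u>395)&(u<435)&(v>205)&(v<300)&(X[...,2]>.003)&(X[...,2]<.115)
p=X[g];print("base rect",cv2.minAreaRect((p[p[:,2]<.02][:,:2]*1000).astype(np.float32)))
b=p[(p[:,0]<.43)&(p[:,2]>.08)];print("bar",b.mean(0),b.min(0),b.max(0))
q=p[(p[:,2]>.09)&(p[:,0]>.45)];print("post",q.mean(0))
q=p[(p[:,2]>.042)&(p[:,2]<.056)&(p[:,0]>.55)];print("saddle",q.mean(0),q.min(0),q.max(0))
g=(u>350)&(u<368)&(v>180)&(v<197)&(X[...,2]>.06)&(X[...,2]<.076)&(X[...,0]<.7);p=X[g];print("lugtop",p.min(0),p.max(0),p.mean(0))
E
```

```text
knob [0.6539 0.0892 0.1448] 0.0005753639834580501
374 230 [0.6423 0.099  0.1445]
360 243 [0.6496 0.107  0.117 ]
345 254 [0.6493 0.1192 0.0994]
330 266 [0.6496 0.1325 0.0791]
318 276 [0.6498 0.1442 0.0599]
306 283 [0.6499 0.1569 0.0453]
290 300 [0.6444 0.1755 0.0163]
325 300 [0.6446 0.1368 0.0168]
278 280 [0.6694 0.1906 0.0173]
prongs region: row: u z y x
226 [(252, np.int64(703), np.int64(215), np.int64(74), np.int64(83)), (258, np.int64(703), np.int64(209), np.int64(74), np.int64(80)), (264, np.int64(702), np.int64(202), np.int64(75), np.int64(79)), (270, np.int64(703), np.int64(196), np.int64(74), np.int64(75)), (276, np.int64(705), np.int64(190), np.int64(72), np.int64(112)), (282, np.int64(682), np.int64(179), np.int64(100), np.int64(174)), (288, np.int64(681), np.int64(173), np.int64(102), np.int64(179)), (294, np.int64(681), np.int64(167), np.int64(102), np.int64(152)), (300, np.int64(680), np.int64(161), np.int64(103), np.int64(181)), (306, np.int64(679), np.int64(156), np.int64(104), np.int64(184))]
232 [(264, np.int64(682), np.int64(198), np.int64(91), np.int64(164)), (270, 
[... 4401 characters left out ...]
0239] [ 0.53118918 -0.29902266  0.10106276] [ 0.51758956 -0.30889272  0.09836677]
((518.9701538085938, -310.2641296386719), (23.775142669677734, 22.093830108642578), 3.630768060684204)
base rect ((496.73614501953125, -318.3161926269531), (118.50432586669922, 290.0569763183594), 89.20976257324219)
bar [ 0.39529422 -0.31685687  0.09559301] [ 0.38308465 -0.34520666  0.08009698] [ 0.4278769  -0.28933254  0.10619822]
post [ 0.51726327 -0.31213641  0.09829764]
saddle [ 0.58030764 -0.30869975  0.04916527] [ 0.55279654 -0.32751608  0.04216578] [ 0.59917441 -0.28949325  0.05567981]
lugtop [ 0.65771961 -0.15113435  0.06099139] [ 0.69782297 -0.11820424  0.07530342] [ 0.67624362 -0.13465601  0.06907445]
```

Measured: the pivot is at (.6535,.1587), the lever at −.565 rad and the clip at about +.36. The lug is at about (.6765,−.1345). The jack post is at (.519,−.310) with yaw about +2.9°. All of these match the given sizes. Next I refine the clip angle and throw the lever.

```bash
cat > lever.py <<'E'
from h import *
z=np.load("pics/lever.npz");X=z["X"];im=z["im"].astype(int)
py,pz=.1587,.035
v,u=np.mgrid[0:480,0:640]
m=(im.sum(-1)<165)&(u>245)&(u<310)&(v>225)&(v<282)&(X[...,0]>.632)&(X[...,0]<.668)&(X[...,2]>.075)
P=X[m];a=np.arctan2(P[:,1]-py,P[:,2]-pz);r=np.hypot(P[:,1]-py,P[:,2]-pz)
best=None
for th in np.arange(.2,.55,.01):
    l=(P[:,1]-py)*np.cos(th)-(P[:,2]-pz)*np.sin(th);q=(P[:,1]-py)*np.sin(th)+(P[:,2]-pz)*np.cos(th)
    L=l>0; d=np.percentile(q[L],95)-np.percentile(q[~L],95)
    if best is None or abs(d)<abs(best[1]): best=(th,d,np.percentile(q,95),np.percentile(l[L],[2,98]),np.percentile(l[~L],[2,98]))
print("clip",best)
t=r>.069
print(np.histogram(a[t],bins=np.arange(0,.8,.05)))
for n in("lug","top1"):
    z=np.load(f"pics/{n}.npz");X=z["X"]
    g=(X[...,2]>.084)&(X[...,2]<.1)&(abs(X[...,0]-.68)<.018)&(abs(X[...,1]+.135)<.018);p=X[g];print("pin",n,len(p),p.mean(0),p.min(0),p.max(0))
E
python3 lever.py; python3 - <<'E'
from h import *
R=tilt(0,-90)
for p in([.654,.089,.25],[.654,.089,.127],[.654,.205,.138]): print(robot.ik(p,R))
E
```

```text
clip (np.float64(0.36000000000000015), np.float64(-8.144624733980033e-05), np.float64(0.07372066459605504), array([0.00357972, 0.01710247]), array([-0.01994243, -0.0037078 ]))
(array([  0,  93, 113,  74,   1,   4,   2,   1,   5,   3, 160,  94,   4,
         0,   0]), array([0.  , 0.05, 0.1 , 0.15, 0.2 , 0.25, 0.3 , 0.35, 0.4 , 0.45, 0.5 ,
       0.55, 0.6 , 0.65, 0.7 , 0.75]))
pin lug 97 [ 0.67425719 -0.1333525   0.09083218] [ 0.67041371 -0.13775751  0.08431201] [ 0.68138646 -0.12849147  0.09455933]
pin top1 12 [ 0.67324762 -0.1349142   0.09187512] [ 0.66917017 -0.13999506  0.08630818] [ 0.6776043  -0.13119475  0.09563005]
[ 24.64303193  18.41869831   0.6420011    0.         -72.2233028
 -24.64303193]
[ 24.64303193  23.36711657  -8.68341511   0.         -57.94946831
 -24.64303193]
[ 33.65491867  25.00682816  -4.44716053   0.         -60.54601131
 -33.65491867]
```

```bash
python3 - <<'E'
from h import *
R=tilt(0,-90)
k=np.array([.654,.0892,.1448]);robot.move_gripper(1.0)
robot.goto([*k[:2],.25],R)
robot.servo_line([*k[:2],k[2]-.016],R,.1)
robot.move_gripper(0.0)
print("w",robot.read_grip_width()*88,robot.read_finger_force(),robot.read_force())
th0=-.565;off=-.016
for th in np.linspace(th0,.355,9)[1:]:
    robot.servo_line([.654,.1587+.13*np.sin(th),.035+.13*np.cos(th)+off],R,.1)
print(robot.read_force(),robot.read_position());robot.dwell(.4)
robot.move_gripper(1.0);p=np.array(robot.read_position())
robot.servo_line([p[0],p[1],.26],R,.2)
pp,RR=look([.66,.17,.09],.33,20,0);robot.goto(pp,RR)
im,d,X=shot("wrist");im=im[::-1,::-1];X=X[::-1,::-1];save("lever2.png",im)
v,u=np.mgrid[0:480,0:640]
m=(im.sum(-1)<120)&(X[...,2]>.135)&(X[...,2]<.19)&(abs(X[...,0]-.654)<.03)&(abs(X[...,1]-.2)<.06);P=X[m]
from scipy.optimize import least_squares
s=least_squares(lambda c:np.linalg.norm(P-c,axis=1)-.015,P.mean(0)-[0,0,.01],loss="soft_l1",f_scale=.001);print("knob",len(P),s.x,"angle",np.arctan2(s.x[1]-.1587,s.x[2]-.035),robot.read_t())
E
```

```text
w 28.27949765669903 30.00017613172531 [-3.34216018  0.03390611  0.98127018]
[-10.82757162   2.42112934   4.93850727] [0.652068   0.20468445 0.14042227]
knob 978 [0.65218676 0.20167103 0.15680002] angle 0.33916691952753136 13.6917
```

View pics/lever2.png

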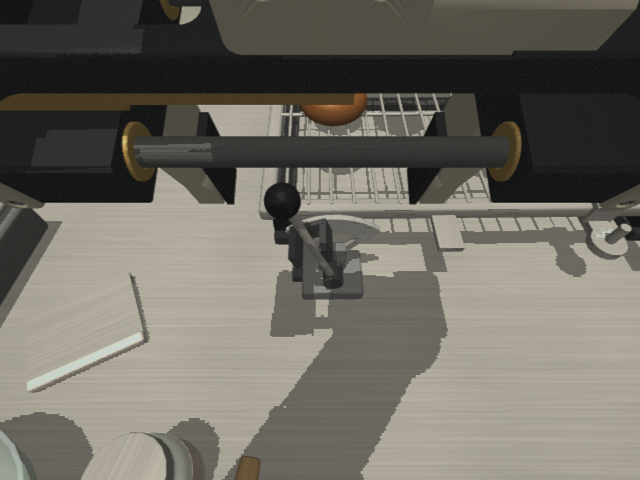

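The knob is at (282,201) and the rod stands between the two prongs at (297,245) and (322,235); the measured angle of .34 rad matches the clip. Now the jack.

```bash
python3 - <<'E'
from h import *
yaw=2.9;post=np.array([.519,-.3103]);sad=post+.065*np.array([np.cos(np.radians(yaw)),np.sin(np.radians(yaw))])
lug=np.array([.6765,-.1335]);d=lug-sad;print("saddle",sad,"shift",d)
for f in(1,0):
    R=tilt(0,yaw)@(F if f else np.eye(3))
    q=[robot.ik([*(post+o),z],R) for o,z in(((0,0),.2),((0,0),.059),((0,d[1]),.063),(d,.063))]
    print(f,[None if k is None else np.round(k) for k in q])
    if all(k is not None for k in q) and abs(q[0][5])<170: break
robot.goto([*post,.2],R)
robot.servo_line([*post,.059],R,.12);robot.move_gripper(0.0)
print("w",robot.read_grip_width()*88,robot.read_finger_force(),robot.read_force())
robot.servo_line([*post,.064],R,.03);print(robot.read_force(),robot.read_ft_torque())
robot.servo_line([post[0],post[1]+d[1],.064],R,.1)
robot.servo_line([*(post+d),.064],R,.06)
print(robot.read_force(),robot.read_position())
im,_,X=shot("wrist");np.savez("pics/held.npz",im=im[::-1,::-1],X=X[::-1,::-1]);save("held.png",im[::-1,::-1])
im,_,X=shot("scene");save("held_s.png",cv2.resize(im[180:400,180:440],None,fx=3,fy=2.7,interpolation=cv2.INTER_CUBIC))
print(robot.read_t())
E
```

```text
saddle [ 0.58391676 -0.30701146] shift [0.09258324 0.17351146]
1 [array([-12.,  15., -11.,   0., -64., -75.]), array([-12.,  23., -20.,   0., -47., -75.]), array([  6.,  17., -29.,   0., -44., -93.]), array([  5.,  24., -17.,   0., -49., -92.])]
w 21.998786357755385 29.952735900878906 [ 0.2522184  -1.5478593  -0.67548698]
[-0.21409045  0.30169653 -6.5056315 ] [ 0.04601154 -0.1522613  -0.03260551]
[ 0.87746262  1.14513724 -6.32450047] [ 0.61125647 -0.13678822  0.064058  ]
21.8167
```

View pics/held.png

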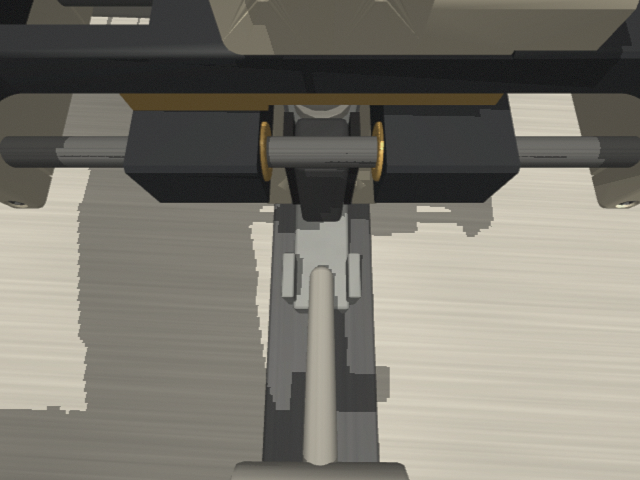

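The wrist view shows the jack held straight: post between the pads at (320,190), handle along the image axis, and bar at (320,470). Next I set it down, release and measure the fit.

```bash
cat > meas.py <<'E'
from h import *
def meas(name):
    # off to the right side, lower view
    p,R=look([.625,-.14,.07],.34,20,0);robot.goto(p,R)
    im,_,X=shot("wrist");im=im[::-1,::-1];X=X[::-1,::-1];save(name+".png",im);np.savez(f"pics/{name}.npz",im=im,X=X)
    b=lambda x0,x1,y0,y1,z0,z1:X[(X[...,0]>x0)&(X[...,0]<x1)&(X[...,1]>y0)&(X[...,1]<y1)&(X[...,2]>z0)&(X[...,2]<z1)]
    q=b(.58,.64,-.17,-.1,.092,.106);r=cv2.minAreaRect((q[:,:2]*1000).astype(np.float32));print("post",r,q[:,2].mean())
    q=b(.65,.69,-.17,-.1,.084,.118);print("pin",len(q),q.min(0),q.max(0),q.mean(0))
    q=b(.65,.695,-.157,-.11,.063,.076);print("lugtop",len(q),q.min(0),q.max(0),q.mean(0))
    q=b(.44,.52,-.18,-.09,.075,.106);print("bar",len(q),*( [q.min(0),q.max(0)] if len(q) else []))
    q=b(.64,.70,-.17,-.1,.04,.056);print("saddle",len(q),*( [q.min(0),q.max(0)] if len(q) else []))
E
python3 - <<'E'
from meas import *
p=np.array(robot.read_position());R=np.array(robot.read_tcp_rot())
robot.servo_line([p[0],p[1],.0585],R,.03);print(robot.read_force())
robot.move_gripper(.6)
robot.servo_line([p[0],p[1],.2],R,.15)
meas("set")
print(robot.read_t())
E
```

```text
[ 0.45758267 -0.45035824 -2.38121396]
post ((611.4868774414062, -136.666748046875), (23.919193267822266, 21.961957931518555), 1.6801576614379883) 0.09844260584788116
pin 104 [ 0.67053738 -0.13735242  0.08402004] [ 0.68177257 -0.12793564  0.09538454] [ 0.67428158 -0.13302375  0.09103818]
lugtop 650 [ 0.65852624 -0.15051951  0.06308118] [ 0.69497027 -0.11504931  0.07581886] [ 0.67349737 -0.13300958  0.06916097]
bar 2632 [ 0.47739195 -0.17062365  0.0755125 ] [ 0.51996467 -0.11444215  0.10144239]
saddle 296 [ 0.65940228 -0.15458038  0.04012197] [ 0.68759234 -0.11247176  0.05114356]
24.525
```

View pics/set.png

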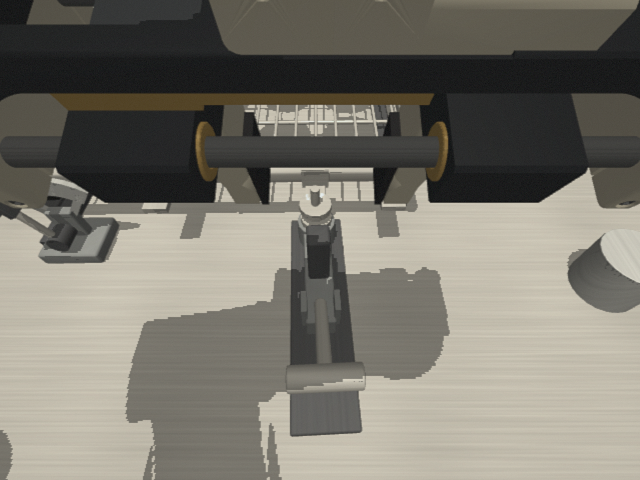

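The jack stands straight in front of the lug: lug at (315,210), post at (318,250), bar at (325,378). From the post and yaw the saddle comes out at (.6764,−.1336) against the lug at (.6765,−.133). Now the first stroke.

```bash
cat > pump.py <<'E'
from meas import *
yaw=np.radians(2.7);ex=np.array([np.cos(yaw),np.sin(yaw)])
R=tilt(0,2.7)@F
def tcp(th,post,dz=.010):
    f=.498-th;xy=post-(.045+.09*np.cos(f))*ex
    return np.array([*xy,.047+.09*np.sin(f)+dz])
def press(post):
    robot.goto(tcp(0,post,.05),R);robot.servo_line(tcp(0,post,.013),R,.1)
    f0=robot.read_force()[2]
    for th in np.arange(.06,.601,.06):
        robot.servo_line(tcp(th,post),R,.05);print(round(th,2),np.round(robot.read_force(),1),robot.read_position()[2].round(4))
    for k in range(1,7):
        f=robot.read_force()[2]-f0
        if f>20: break
        robot.servo_line(tcp(.6,post,.010-.001*k),R,.02)
    robot.dwell(.3);print("end",k,f0,robot.read_force(),robot.read_position())
E
python3 - <<'E'
from pump import *
post=np.array([.6115,-.1367]);robot.move_gripper(0.0);print(robot.read_t())
press(post)
im,_,X=shot("scene");save("down_s.png",im);np.savez("pics/down_s.npz",X=X,im=im)
b=(abs(X[...,0]-.676)<.012)&(abs(X[...,1]+.133)<.012)&(X[...,2]>.075);print("pin top z",np.nanmax(X[b][:,2]) if b.any() else None)
print(robot.read_t())
E
```

```text
25.5167
0.06 [-1.5 -0.1  2.8] 0.0953
0.12 [-1.6  0.1  2.1] 0.0902
0.18 [-2.  -0.1  2.4] 0.0852
0.24 [-2.6  0.4  9.3] 0.0807
0.3 [-3.4  0.9 10.1] 0.0753
0.36 [-4.5  0.5  9.1] 0.0698
0.42 [-5.8 -0.1  9.9] 0.0642
0.48 [-6.  -0.4 10. ] 0.0588
0.54 [-6.3 -1.   9.6] 0.0533
0.6 [-6.3 -0.5  9.1] 0.048
end 3 0.08379390066003875 [-9.10061133  0.93661236 20.78551314] [ 0.47577183 -0.14345681  0.04699657]
pin top z 0.1122761235901204
30.0
```

The rack is lifted (contact at .24 rad, stop reached, pin top at .112). Now I release, check the jack's position, then do the second stroke.

```bash
python3 - <<'E'
from pump import *
post=np.array([.6115,-.1367])
for th in (.45,.3,.15,0): robot.servo_line(tcp(th,post,.010),R,.08)
robot.servo_line(tcp(0,post,.06),R,.15);robot.dwell(.5)
meas("after1");print(robot.read_t())
E
```

```text
post ((611.3372192382812, -136.97967529296875), (24.47850799560547, 21.312477111816406), 0.8912228345870972) 0.09843359969948805Traceback (most recent call last):
  File "<stdin>", line 5, in <module>
  File "meas.py", line 8, in meas
    q=b(.65,.69,-.17,-.1,.084,.118);print("pin",len(q),q.min(0),q.max(0),q.mean(0))
                                                       ~~~~~^^^
    return umr_minimum(a, axis, None, out, keepdims, initial, where)
ValueError: zero-size array to reduction operation minimum which has no identity
```

```bash
python3 - <<'E'
from pump import *
X=np.load("pics/after1.npz")["X"]
q=X[(X[...,0]>.46)&(X[...,0]<.505)&(abs(X[...,1]+.14)<.04)&(X[...,2]>.03)&(X[...,2]<.12)];print("bar",len(q),q.min(0),q.max(0))
if q[:,2].max()<.095: raise SystemExit("bar not up")
post=np.array([.6115,-.1368]);press(post)
im,_,X=shot("scene");save("end_s.png",cv2.resize(im[180:400,180:440],None,fx=3,fy=2.7,interpolation=cv2.INTER_CUBIC))
b=(abs(X[...,0]-.676)<.012)&(abs(X[...,1]+.133)<.012)&(X[...,2]>.075);print("pin top z",np.nanmax(X[b][:,2]) if b.any() else None)
print(robot.read_t())
E
```

```text
bar 2409 [ 0.47722015 -0.17055919  0.081799  ] [ 0.50498121 -0.1143945   0.10157218]
0.06 [-0.5 -0.6  2.4] 0.0953
0.12 [-1.9 -0.5  1.9] 0.0902
0.18 [-1.4 -0.1  3.1] 0.0852
0.24 [-2.5  0.7  9.3] 0.0807
0.3 [-3.8  0.3 10. ] 0.0753
0.36 [-5.3  1.3  9.7] 0.0698
0.42 [-5.9  0.4  9.4] 0.0643
0.48 [-5.8 -0.6  9.4] 0.0587
0.54 [-5.2 -0.6  9.7] 0.0533
0.6 [-6.2 -1.3  9.5] 0.048
end 4 0.7293314823972157 [-11.09737872   1.87512242  25.0718243 ] [ 0.47576683 -0.14358599  0.04643861]
pin top z 0.11582758864829046
37.5083
```

View pics/end_s.png

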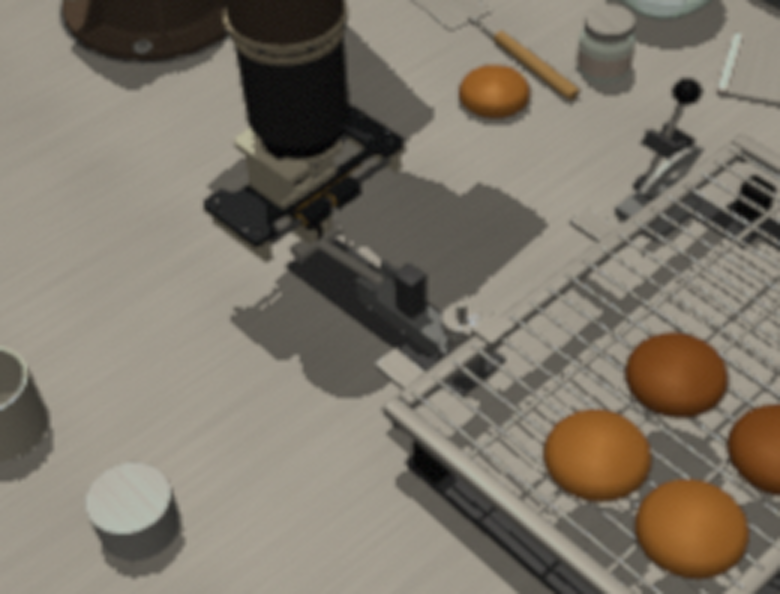

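The fingers hold the bar down at (310,230), the lug at (462,318) sits raised on the saddle, the lever at (685,92) is still in its notch, and the bystanders are in place.

```bash
python3 -c "
from rig import robot
print(robot.job_done())"
```

```text
the job is handed in; nothing more can be done
None
```

The job is handed in at about 38 s, with no verdict returned: lever in the notch (0.34 rad against a clip at about 0.36), saddle within about 1 mm of the lug centre when the jack was set, one full stroke down and back up, and the handle now held down at about 25 N with the rack raised to about level on the jack.

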